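# Seat and hold the gas purifier collar

### The arm

A 7-joint arm with a two-finger parallel gripper is mounted at the origin on the work surface. World frame = base frame: x ahead of the robot, y to its left, z up, the work surface at z = 0. Lengths are in m, angles in rad, forces in N, time in s.
With the tool pointing down it reaches from about 0.425 to 0.825 m from the base axis. Payload 3.6 kg.
Tool frame: the origin (TCP) lies on the centre line of the jaws, within the pads' length; the fingertips stand manip.nose_length ahead of it and the grasp point (between the pads) lies 8 mm behind it (manip.nose_length is the distance from the TCP to the fingertips, in m); z points along the fingers, x is the direction in which the jaws open and shut, and the axes are right-handed (so a half turn about z gives the same grasp; the last joint's range is limited). The gripper opens to 85 mm and grips with 20 to 120 N. Pads are 22 mm wide; open, the fingers measure 114 mm over their backs; the gripper's body (76 mm by 85 mm) begins 54 mm behind the grasp point. The pads swing forward as they close: fully open they stand 13 mm farther back than shut.
Start: joints at [1.131, 0.615, -0.013, 1.423, 0.008, 1.103, -0.04], TCP at [0.261, -0.595, 0.242] pointing down, gripper open.
Joint ranges: [-3.12, 3.12], [-0.3, 2.06], [-1.34, 1.32], [0.26, 2.42], [-1.36, 4.5], [0.01, 1.98], [-2.84, 2.84]. Speed limits (rad/s): [2.79, 2.79, 3.14, 3.14, 3.14, 3.14, 3.14].

### API

Orientations are given as a unit quaternion [x, y, z, w].
In Python, from cell import manip gives the robot as it stands.
- The arm moves only by the tool step_arm, never from a script. Its argument "plan" is text: rows parted by semicolons, each of 6 numbers parted by spaces: the shift along the tool's x, y, z in m, then the turn, a rotation vector about the tool's x, y, z in rad. In form: dx dy dz rx ry rz; .... A call has 1 to 12 rows; each row is the pose to reach, as a shift and turn from the pose commanded when the call began, along the tool's axes at that moment; what a row does not reach only later rows make up. A row lasts 1/8 s, in which the tool goes at most 62.5 mm and 10.7 degrees, less where a joint would pass 70% of its speed; a pose out of reach is approached as far as the arm can. A call with a gripper value outside its range is refused whole. "gripper" is the opening, from -1 (shut) to 1 (fully open), set as the call begins (left out, the last holds). The fingers move at their own pace and stop on an object; "newtons" is the grip in N (left out, the last holds). Time passes only in rows, so rows that repeat a pose let the fingers close. It gives the time, the measured TCP pose, the force and the opening at its end, in the units of the state.
- manip.get_state(): the state, without advancing time (a new reading comes with each control period).
- manip.capture(name): name is "side" or "top"; returns a dict with "img" (480x640x3 uint8, red, green, blue), "range_z" (480x640 float32, m along the optical axis (not along the pixel's ray), 0 where there is no reading), "fx", "fy", "cx", "cy" (pixels), "cam_to_world" (4x4, takes a point from camera to world coordinates). Camera axes: x right, y up, looking along -z (the intrinsics and any distortion apply to the point x, -y, -z); pixel columns grow to the right and rows downward; lengths in m; the calibration is good to about 2 mm. A picture is of the moment at which its call begins.
- manip.job_done(): hands the job in, once; it reports no verdict.
The state is a dict: "clock": time; "q": joint angles; "joint_velocities": joint speeds; "joint_efforts": joint torques, N m; "ee_pos": TCP position; "eef_rot": TCP orientation; "wrist_force": force on the tool from outside, world axes, zero at the start; "wrist_torque": the same for the moment, N m; "gripper_width": opening from 0.0 (shut) to 1.0 (fully open).
Only numpy, scipy, OpenCV 4.12 (cv2) and the standard library are available. Lean on these libraries where they do the work, as an engineer would, in place of code of your own. Each camera call takes 0.05 s, during which the arm holds its last target. There are 200 camera calls.

### The job

Pick up the knurled metal collar and put it, open end down, over the spigot of the gas purifier base. Turn it until the keyways hidden inside drop over the spigot's pins, then push it down against the seal spring until it is fully home on the seat, and finish while still gripping it and holding it pushed home. Leave the bottle, the smooth blank cap and the spanner where they are.

Things in the scene. Friction and masses are not known exactly. Their poses are not given: they have to be found in the camera images.
- collar_center (a point): Centre, half-way up, of the loose knurled aluminium collar: a round cap 50 mm in diameter (52 over the knurl), 46 mm high, about 0.12 kg, closed on top, open below, standing upright on the bench. z is its axis, up. Its lower rim is 23 mm below this point.
- collar_rim (a point): Centre of the collar's open lower rim. Inside, a skirt of 42 mm inner diameter; from 8 mm above the rim the bore narrows to 31 mm, to a ceiling 38 mm above the rim. Three keyways 8 mm wide, 120 degrees apart, run up through the narrow part; they cannot be seen from outside and their directions in this frame are not known.
- seat (a point): Centre of the seat of the fixed gas purifier base (white block 90 x 130 mm on a steel plate 125 x 175 mm): top of a steel flange 68 mm in diameter, 54 mm above the bench; z up. A steel spigot 28 mm thick rises 36 mm from it, coned over its top 8 mm to 20 mm. Fully home, the collar's rim lies on the seat.
- pins (a point): Point on the spigot's axis 18 mm above the seat: three radial pins 5 mm thick, 120 degrees apart, reach to 19.5 mm from the axis at this height; direction not known. Out of line, the collar rests on them with its rim 12.5 mm above the seat; turned at most a third of a turn, either way, it can drop (within about 5 degrees of true).
- seal_spring (a joint): Travel (m) of the 16 mm brass spring plunger in the spigot's top: 0 free (top 45 mm above the seat), growing as pressed down; 0.007 with the collar home. The collar meets it when its rim is 7 mm above the seat. It pushes up with 3.6 N at first touch and 7.8 N at home, so a collar let go springs up.
- reagent_center (a point): Bystander: amber glass bottle 44 mm in diameter and 75 mm high, standing upright on the bench; this point is on its axis, 37 mm up. Leave it alone.
- blank_cap_center (a point): Bystander: small smooth steel blank cap (no knurl) 36 mm in diameter and 28 mm high, standing on the bench; this point is its centre. Leave it alone.
- spanner_grip (a point): Bystander: steel spanner 150 mm long lying on the bench; this point is on its handle. Leave it alone.
Mind the look-alikes: they are no part of the job. What is shaped like the part that bears seat but green or pink is not meant.

How it is judged:
By the outcome, as a careful person would: the job done as asked, in the order asked, and still so for the second after the job is handed in, while the arm keeps its last pose, push and grip.
It also fails if it takes over 61 s, if anything falls off the work surface, if the arm or the gripper's body presses on something with over 40 N, if the wrist force passes 120 N, or if a joint passes its speed limit or range.

## Working session

There is one attempt and no reset: what is moved stays moved. The work goes in short steps, Python scripts to look and compute and a tool call to move; the robot and the scene stay as the last step left them, time stands still between calls to the robot, and variables do not carry over. Pictures are saved under pics/ and viewed, about 8 in all and at most 12, crops included, and the job is handed in when it is done.

Besides the shell and the picture viewer there is one more tool, called after ">>>" by a JSON object that holds its "fn" and its "kwargs". step_arm: Moves the arm, as the interface text tells. Its arguments: {"type":"object","properties":{"plan":{"type":"string"},"gripper":{"type":"number"},"newtons":{"type":"number"}},"required":["plan"]}

```bash
mkdir -p pics; ls; cat > h.py <<'E'
from cell import manip
import numpy as np, cv2
def cap(n):
    c=manip.capture(n); np.savez('last_'+n+'.npz',**{k:np.array(v) for k,v in c.items()}); return c
def cloud(c):
    z=c['range_z']; v,u=np.mgrid[0:480,0:640]
    P=np.stack([(u-c['cx'])/c['fx']*z,-(v-c['cy'])/c['fy']*z,-z,np.ones_like(z)],-1)
    W=P@np.array(c['cam_to_world']).T
    W=W[...,:3]; W[z<=0]=np.nan; return W
def save(n,img): cv2.imwrite('pics/'+n+'.png',img[...,::-1])
E
python3 - <<'E'
from h import *
print(manip.get_state(), manip.nose_length)
for n in('top','side'):
    c=cap(n); save(n+'1',c['img']); print(n,[k for k in c],c['fx'],c['cx'],c['cy'],np.round(c['cam_to_world'],3).tolist())
E
```

```text
pics
{'clock': 0.0, 'q': array([ 1.13150816,  0.61592245, -0.01261996,  1.42495364,  0.00809447,
        1.10340448, -0.0403912 ]), 'joint_velocities': array([ 0.00106918, -0.00132919,  0.00140739,  0.00015732,  0.00080086,
        0.00158854, -0.00137916]), 'joint_efforts': array([ 3.25949554e-05, -4.69213307e+01,  2.59387549e-01, -1.71032041e+01,
        9.97058116e-03,  9.66572436e-03,  6.18523941e-06]), 'ee_pos': array([ 0.26046225, -0.59470015,  0.24111788]), 'eef_rot': array([ 8.37028129e-01, -5.47158269e-01, -1.11283620e-03, -7.07963188e-04]), 'wrist_force': array([ 0.19324553,  0.25237811, -0.45701666]), 'wrist_torque': array([ 0.04425558, -0.01486787, -0.05307923]), 'gripper_width': 0.9986028132917676} 0.011
top ['img', 'range_z', 'fx', 'fy', 'cx', 'cy', 'cam_to_world'] 489.55211489533644 322.7381892798392 235.3806179983155 [[-0.014, 0.991, -0.131, 0.373], [-1.0, -0.013, 0.015, -0.054], [0.013, 0.132, 0.991, 1.169], [0.0, 0.0, 0.0, 1.0]]
side ['img', 'range_z', 'fx', 'fy', 'cx', 'cy', 'cam_to_world'] 436.1170539853551 313.0373822514448 245.82983240637174 [[-0.994, 0.079, -0.079, 0.47], [-0.111, -0.652, 0.75, 0.525], [0.008, 0.754, 0.657, 0.614], [0.0, 0.0, 0.0, 1.0]]
```

View pics/top1.png

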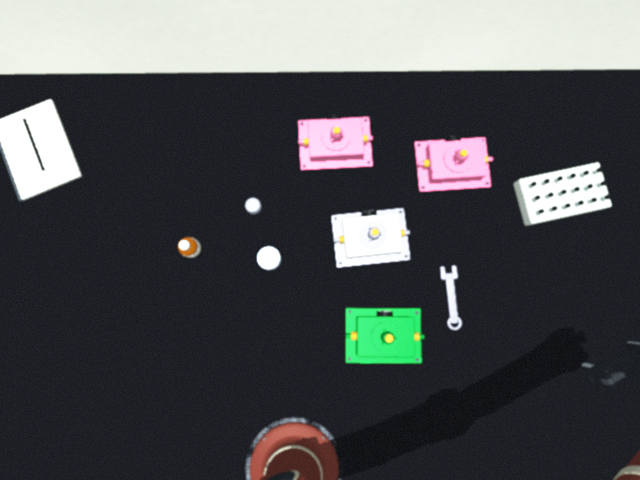

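View pics/side1.png

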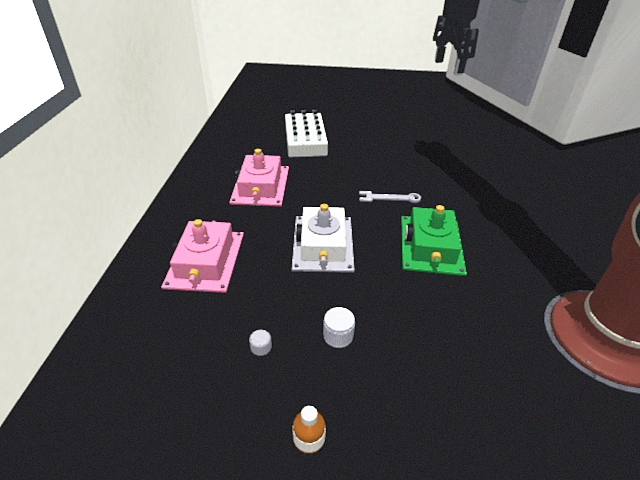

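Top view: collar candidates are the large knurled cap at (268,258) and the smooth small cap at (253,205). The base candidates are white (371,238), pink (335,143), pink (454,163) and green (384,336). Side view: the knurled collar is at (339,327), the blank at (260,342) and the white base at (323,235). I choose the collar at (268,258) and the white base.

```bash
python3 - <<'E'
from h import *
from scipy.optimize import least_squares
def fit(P,r=None):
    f=lambda p: np.hypot(P[:,0]-p[0],P[:,1]-p[1])-(p[2] if r is None else r)
    s=least_squares(f,[*P[:,:2].mean(0),0.02][:3 if r is None else 2],loss='soft_l1',f_scale=.001); return s.x
cl={}
for n,cb,bb in(('top',(250,238,288,278),(325,200,415,270)),('side',(318,302,362,352),(285,195,360,275))):
    c=dict(np.load(f'last_{n}.npz')); W=cloud(c); cl[n]=W
    u0,v0,u1,v1=cb; P=W[v0:v1,u0:u1].reshape(-1,3); P=P[P[:,2]>.008]
    T=P[P[:,2]>.0425]; S=P[(P[:,2]<.040)]
    print(n,'collar zmax',np.percentile(P[:,2],[50,95,99]),'top bbox mid',(T[:,:2].min(0)+T[:,:2].max(0))/2,np.ptp(T[:,:2],axis=0),'mean',T[:,:2].mean(0),'side fit',fit(S,.0258) if len(S)>20 else None,len(S))
    u0,v0,u1,v1=bb; P=W[v0:v1,u0:u1].reshape(-1,3); P=P[P[:,2]>.004]
    for lo,hi in((.035,.0515),(.0515,.058),(.06,.088),(.092,.105)):
        Q=P[(P[:,2]>lo)&(P[:,2]<hi)]
        if len(Q)<5: print(lo,len(Q));continue
        print('base',lo,hi,len(Q),'mid',(Q[:,:2].min(0)+Q[:,:2].max(0))/2,np.ptp(Q[:,:2],axis=0),'mean',Q.mean(0),'fit',fit(Q), fit(Q,.014 if lo==.06 else .008))
    img=c['img']
    if n=='side':
        a=cv2.resize(img[195:275,285:365],(480,480),interpolation=cv2.INTER_CUBIC); b=cv2.resize(img[300:360,240:365],(800,384),interpolation=cv2.INTER_CUBIC)[:,300:]
        o=np.zeros((480,800,3),np.uint8); o[:480,:480]=a; b=cv2.resize(img[300:360,300:365],(320,296),interpolation=cv2.INTER_CUBIC); o[:296,480:]=b
        save('crop1',o)
E
```

```text
top collar zmax [0.04529373 0.04930729 0.0502419 ] top bbox mid [0.47209895 0.05637236] [0.04860177 0.04862378] mean [0.47247356 0.05619551] side fit [0.4727747  0.05629335] 43
base 0.035 0.0515 1510 mid [ 0.52533991 -0.18557947] [0.10784677 0.15749307] mean [ 0.52289078 -0.18324743  0.04789945] fit [ 0.52226635 -0.18463592  0.05018211] [ 0.52342387 -0.18117792]
base 0.0515 0.058 620 mid [ 0.52177028 -0.18315133] [0.09441839 0.13002509] mean [ 0.51990721 -0.18468572  0.05345961] fit [ 0.52218276 -0.18511624  0.030152  ] [ 0.51815741 -0.1840636 ]
base 0.06 0.088 82 mid [ 0.52237056 -0.18706503] [0.03216256 0.03216189] mean [ 0.51964531 -0.18268231  0.07963075] fit [ 0.5216967  -0.18470125  0.01291903] [ 0.52224831 -0.1852955 ]
base 0.092 0.105 43 mid [ 0.52098831 -0.18524851] [0.01359818 0.01616477] mean [ 0.5209938  -0.18486952  0.09793156] fit [ 0.5209697  -0.18488047  0.00577393] [ 0.52009687 -0.18584439]
side collar zmax [0.04609939 0.04861724 0.04929805] top bbox mid [0.47435401 0.05500438] [0.04878543 0.05041331] mean [0.47431148 0.05619048] side fit [0.47432857 0.05329183] 370
base 0.035 0.0515 939 mid [ 0.52726226 -0.1783179 ] [0.10832939 0.15543169] mean [ 0.52533362 -0.15811831  0.04741456] fit [ 0.51949433 -0.17955227  0.05694464] [ 0.52399498 -0.14404244]
base 0.0515 0.058 850 mid [ 0.52278583 -0.18653837] [0.09720989 0.1329848 ] mean [ 0.52154158 -0.17645389  0.05369278] fit [ 0.52303325 -0.19270877  0.03935162] [ 0.52124334 -0.17169738]
base 0.06 0.088 168 mid [ 0.5234859  -0.18115787] [0.03477595 0.02053009] mean [ 0.5226504  -0.17701249  0.07508215] fit [ 0.52348575 -0.18760185  0.01367506] [ 0.52352908 -0.18798896]
base 0.092 0.105 55 mid [ 0.52269719 -0.18501924] [0.01830358 0.0152426 ] mean [ 0.5229065  -0.18438208  0.09784453] fit [ 0.52310249 -0.18554227  0.00615046] [ 0.52355666 -0.18768501]
```

View pics/crop1.png

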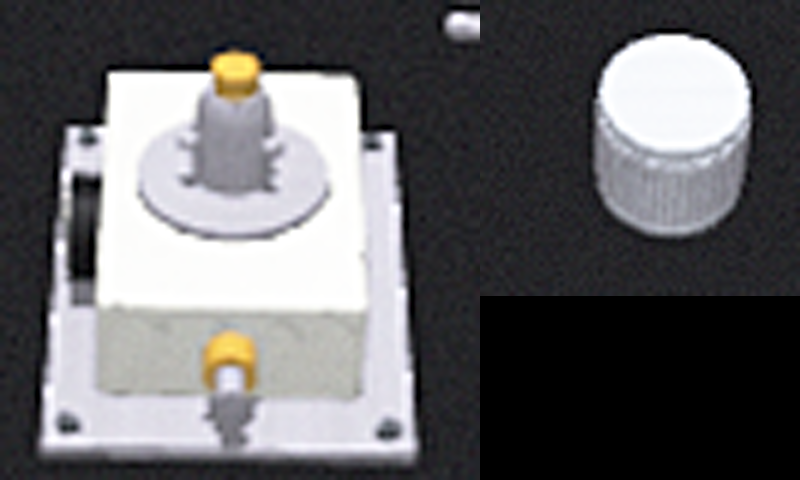

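Crop check: the right-hand object is knurled, and the base is white with a yellow plunger, so the choice is confirmed. Collar at about (0.473, 0.0555) and spigot axis at about (0.522, -0.185). The heights (about 46 mm top, about 54 mm flange, about 99 mm plunger) match the description. Moving above the collar.

>>> {"fn": "step_arm", "kwargs": {"plan": "-.04 -.052 0 0 0 -.1; -.08 -.104 0 0 0 -.2; -.12 -.156 0 0 0 -.3; -.16 -.208 0 0 0 -.4; -.2 -.26 0 0 0 -.5; -.24 -.312 0 0 0 -.6; -.285 -.336 0 0 0 -.72; -.33 -.36 0 0 0 -.84; -.375 -.384 0 0 0 -.96; -.42 -.408 0 0 0 -1.08; -.465 -.432 0.02 0 0 -1.18; -.51 -.455 0.04 0 0 -1.27", "gripper": 1}}

```text
clock: 1.6
ee_pos: [0.473, 0.0557, 0.2019]
eef_rot: [0.998, 0.057, 0.0, 0.0]
wrist_force: [0.6, -0.9, 0.7]
gripper_width: 0.999
```

>>> {"fn": "step_arm", "kwargs": {"plan": "0 0 .02 0 0 0; 0 0 0.04 0 0 0; 0 0 .04 0 0 0; 0 0 .04 0 0 0"}}

```text
clock: 2.1
ee_pos: [0.4733, 0.0543, 0.1628]
eef_rot: [0.998, 0.056, 0.0, -0.0]
wrist_force: [1.0, 1.1, -0.3]
gripper_width: 1.004
```

```bash
cat >> h.py <<'E'
from scipy.spatial.transform import Rotation as R
def goto(x,y,z,th=None):
    s=manip.get_state(); r=R.from_quat(s['eef_rot']); M=r.as_matrix()
    d=r.inv().apply(np.array([x,y,z])-s['ee_pos'])
    print('t',s['clock'],'pos',s['ee_pos'].round(4),'toolx hdg',np.degrees(np.arctan2(M[1,0],M[0,0])).round(2),'toolz',M[:,2].round(4),'q',s['q'].round(3),'F',s['wrist_force'].round(2),'T',s['wrist_torque'].round(3),'w',s['gripper_width'],'\n shift tool',d.round(4))
E
python3 - <<'E'
from h import *
goto(.4732,.0555,.026)
c=cap('side'); save('side2',c['img'][230:430,180:500].repeat(2,0).repeat(2,1))
E
```

```text
t 2.1 pos [0.4733 0.0543 0.1628] toolx hdg 6.4 toolz [ 7.e-04  2.e-04 -1.e+00] q [ 0.128  0.487 -0.411  2.001  0.291  0.709 -0.351] F [ 1.    1.09 -0.32] T [ 0.025 -0.014 -0.039] w 1.0038654666428046 
 shift tool [-0.     -0.0012  0.1368]
```

View pics/side2.png

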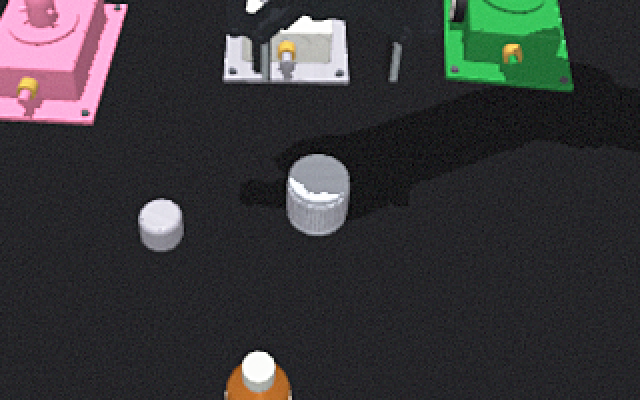

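The crop shows the collar at (318,195) with nothing near it and the jaws up and clear. Descending.

>>> {"fn": "step_arm", "kwargs": {"plan": "0 -.001 .03 0 0 0; 0 -.001 .06 0 0 0; 0 -.001 .09 0 0 0; 0 -.001 .115 0 0 0; 0 -.001 .137 0 0 0; 0 -.001 .137 0 0 0; 0 -.001 .137 0 0 0"}}

```text
clock: 3.02
ee_pos: [0.4738, 0.0555, 0.0264]
eef_rot: [0.998, 0.056, 0.001, -0.0]
wrist_force: [0.7, 0.1, -0.2]
gripper_width: 1.0
```

```bash
python3 - <<'E'
from h import *
goto(.4732,.0555,.026)
c=cap('side'); W=cloud(c); save('side3',cv2.resize(c['img'][200:400,220:460],(720,600)))
P=W[302:352,318:362].reshape(-1,3); P=P[(P[:,2]>.04)&(P[:,2]<.052)]; print(len(P),P.mean(0) if len(P) else 0)
E
```

```text
t 3.025 pos [0.4738 0.0555 0.0264] toolx hdg 6.4 toolz [ 2.1e-03  5.0e-04 -1.0e+00] q [-1.000e-03  7.170e-01 -2.400e-01  2.106e+00  4.530e-01  3.650e-01
 -4.990e-01] F [ 0.73  0.13 -0.18] T [-0.001  0.009  0.015] w 1.0004991990478291 
 shift tool [-0.0006 -0.0001  0.0004]
619 [0.4741058  0.05685585 0.04692422]
```

View pics/side3.png

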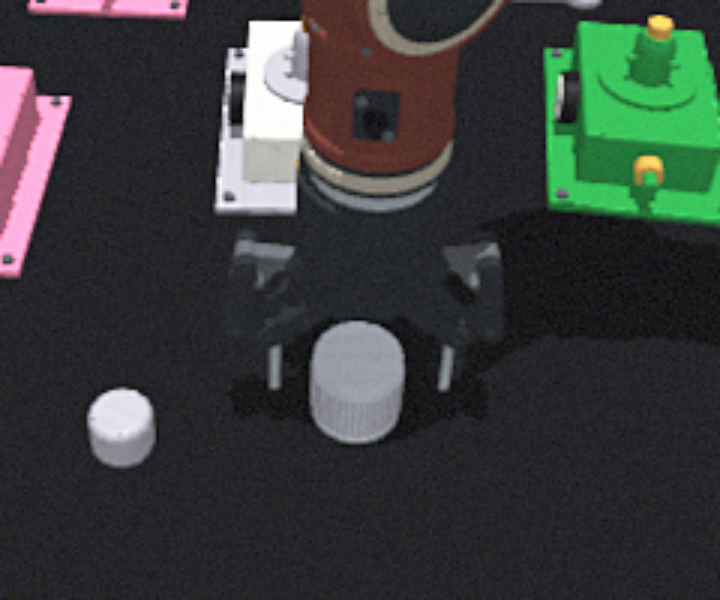

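The collar at (357,380) is centred between the pads (274 and 446). Going 4 mm lower, then closing.

>>> {"fn": "step_arm", "kwargs": {"plan": "0 0 .004 0 0 0; 0 0 .004 0 0 0"}}

```text
clock: 3.32
ee_pos: [0.473, 0.0553, 0.0216]
eef_rot: [0.998, 0.056, 0.0, -0.0]
wrist_force: [-0.5, -0.1, 0.1]
gripper_width: 0.996
```

>>> {"fn": "step_arm", "kwargs": {"plan": "0 0 0 0 0 0; 0 0 0 0 0 0; 0 0 0 0 0 0; 0 0 0 0 0 0; 0 0 0 0 0 0; 0 0 0 0 0 0; 0 0 0 0 0 0; 0 0 0 0 0 0", "gripper": -1, "newtons": 60}}

```text
clock: 4.32
ee_pos: [0.473, 0.0554, 0.0218]
eef_rot: [0.998, 0.056, 0.0, 0.0]
wrist_force: [-1.0, 0.6, 5.6]
gripper_width: 0.575
```

>>> {"fn": "step_arm", "kwargs": {"plan": "0 0 -.03 0 0 0; 0 0 -.07 0 0 0; 0 0 -.11 0 0 0; 0 0 -.13 0 0 0; 0 0 -.13 0 0 0; 0 0 -.13 0 0 0"}}

```text
clock: 5.08
ee_pos: [0.4719, 0.055, 0.1503]
eef_rot: [0.998, 0.056, -0.001, 0.0]
wrist_force: [-0.7, 0.3, -2.2]
gripper_width: 0.574
```

```bash
python3 - <<'E'
from h import *
goto(.522,-.185,.155)
c=cap('side'); W=cloud(c); save('side4',cv2.resize(c['img'][160:360,220:460],(720,600)))
E
```

```text
t 5.075 pos [0.4719 0.055  0.1503] toolx hdg 6.41 toolz [-2.3e-03 -4.0e-04 -1.0e+00] q [ 0.126  0.507 -0.413  2.015  0.315  0.682 -0.376] F [-0.67  0.3  -2.18] T [ 0.045 -0.056 -0.011] w 0.5740252801904183 
 shift tool [ 0.0229  0.2441 -0.0048]
```

View pics/side4.png

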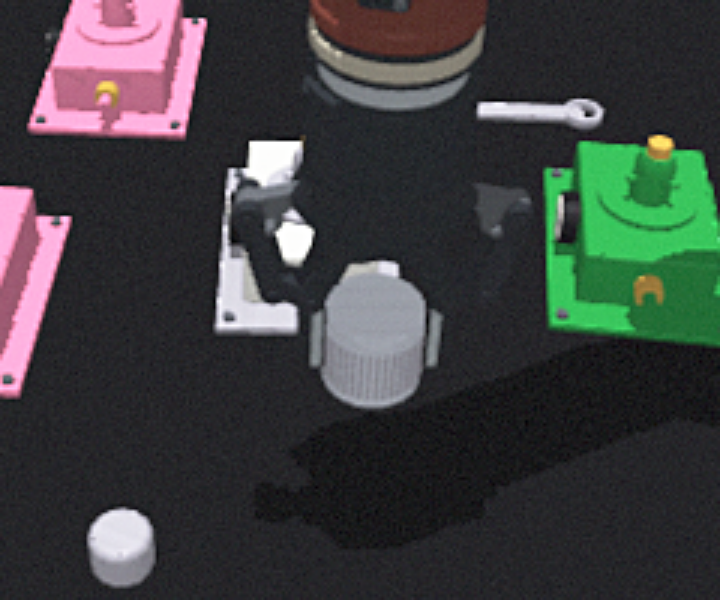

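The knurled collar is held square in the jaws at (372,345). Moving above the white base's spigot.

>>> {"fn": "step_arm", "kwargs": {"plan": ".003 .03 -.005 0 0 .05; .006 .06 -.005 0 0 .1; .009 .09 -.005 0 0 .15; .012 .12 -.005 0 0 .2; .015 .15 -.005 0 0 .25; .018 .18 -.005 0 0 .3; .021 .21 -.005 0 0 .35; .023 .23 -.005 0 0 .4; .023 .244 -.005 0 0 .45; .023 .244 -.005 0 0 .45; .023 .244 -.005 0 0 .45; .023 .244 -.005 0 0 .45"}}

```text
clock: 6.62
ee_pos: [0.523, -0.1832, 0.1564]
eef_rot: [0.986, -0.167, -0.0, -0.0]
wrist_force: [-0.8, -0.9, -0.7]
gripper_width: 0.574
```

```bash
python3 - <<'E'
from h import *
goto(.5222,-.1855,.122)
c=cap('side'); W=cloud(c); save('side5',cv2.resize(c['img'][120:280,220:430],(788,600)))
u0,v0,u1,v1=295,150,360,260
P=W[v0:v1,u0:u1].reshape(-1,3); col=c['img'][v0:v1,u0:u1].reshape(-1,3)
k=(P[:,2]>.128)&(P[:,2]<.178)&(col.min(1)>90); Q=P[k]; print(len(Q),Q.min(0),Q.max(0),np.median(Q,0))
from scipy.optimize import least_squares
S=Q[Q[:,2]<.168]
print(least_squares(lambda p:np.hypot(S[:,0]-p[0],S[:,1]-p[1])-.0258,[.522,-.185],loss='soft_l1',f_scale=.001).x,len(S))
E
```

```text
t 6.625 pos [ 0.523  -0.1832  0.1564] toolx hdg -19.23 toolz [ 0.e+00  8.e-04 -1.e+00] q [ 0.49   0.583 -0.296  1.802  0.227  0.79  -0.256] F [-0.77 -0.95 -0.71] T [-0.009  0.021  0.059] w 0.5741765795348839 
 shift tool [0.     0.0025 0.0344]
512 [ 0.49666529 -0.18807107  0.13445839] [ 0.55621211 -0.15720934  0.17797704] [ 0.5230418  -0.16282128  0.15893269]
[ 0.52274595 -0.18516015] 368
```

View pics/side5.png

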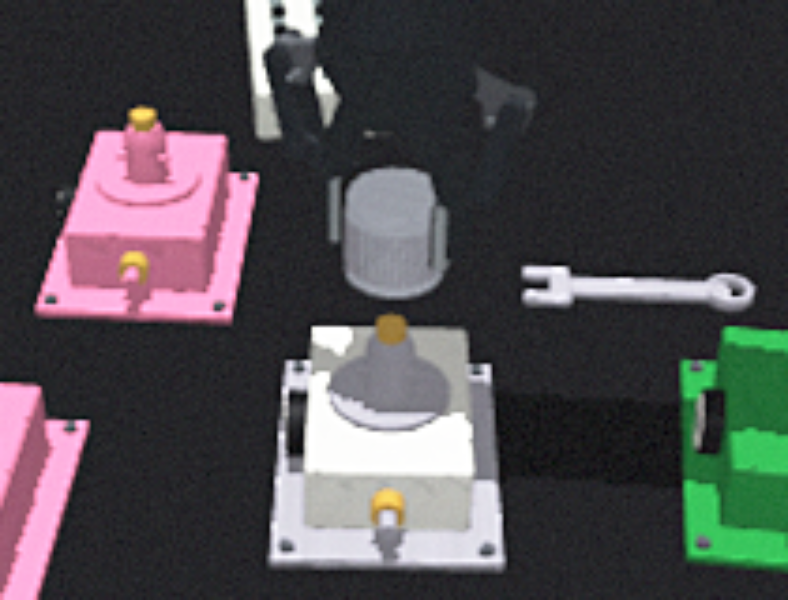

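The collar at (393,232) hangs right above the spigot (391,350). The side fit says about 2 mm more in -y. Correcting and lowering.

>>> {"fn": "step_arm", "kwargs": {"plan": ".0008 .0022 .01 0 0 0; .0008 .0022 .025 0 0 0; .0008 .0022 .038 0 0 0; .0008 .0022 .046 0 0 0; .0008 .0022 .05 0 0 0; .0008 .0022 .054 0 0 0; .0008 .0022 .058 0 0 0; .0008 .0022 .061 0 0 0; .0008 .0022 .063 0 0 0; .0008 .0022 .063 0 0 0; .0008 .0022 .063 0 0 0"}}

```text
clock: 8.05
ee_pos: [0.5231, -0.1869, 0.0935]
eef_rot: [0.986, -0.168, 0.0, -0.0]
wrist_force: [-0.3, -0.8, -0.4]
gripper_width: 0.568
```

```bash
python3 - <<'E'
from h import *
goto(.5222,-.1855,.0883)
E
```

```text
t 8.05 pos [ 0.5231 -0.1869  0.0935] toolx hdg -19.36 toolz [ 3.e-04 -1.e-04 -1.e+00] q [ 0.471  0.673 -0.261  1.851  0.268  0.651 -0.288] F [-0.34 -0.76 -0.41] T [ 0.005  0.049 -0.017] w 0.5680052171692485 
 shift tool [-0.0013 -0.0011  0.0052]
```

>>> {"fn": "step_arm", "kwargs": {"plan": "0 0 .002 0 0 0; 0 0 .004 0 0 0; 0 0 .005 0 0 0; 0 0 .006 0 0 0; 0 0 .007 0 0 0; 0 0 .007 0 0 0; 0 0 .007 0 0 0"}}

```text
clock: 8.93
ee_pos: [0.5229, -0.1869, 0.0879]
eef_rot: [0.986, -0.168, 0.0, 0.0]
wrist_force: [-3.9, 1.1, 8.6]
gripper_width: 0.572
```

```bash
python3 - <<'E'
from h import *
goto(.5222,-.1855,.0883)
E
```

```text
t 8.925 pos [ 0.5229 -0.1869  0.0879] toolx hdg -19.36 toolz [ 2.e-04 -7.e-04 -1.e+00] q [ 0.468  0.681 -0.257  1.856  0.272  0.639 -0.292] F [-3.87  1.12  8.58] T [ 0.158  0.712 -0.014] w 0.5718663068098967 
 shift tool [-0.0011 -0.0011 -0.0004]
```

The collar rests on the pins (TCP z 0.088, as predicted) with about 9 N. Easing the -x side force, pressing slightly more and starting the turn.

>>> {"fn": "step_arm", "kwargs": {"plan": "-.0008 0 .0008 0 0 .06; -.0008 0 .0008 0 0 .13; -.0008 0 .0008 0 0 .2; -.0008 0 .0008 0 0 .27; -.0008 0 .0008 0 0 .34; -.0008 0 .0008 0 0 .41; -.0008 0 .0008 0 0 .48; -.0008 0 .0008 0 0 .48"}}

```text
clock: 9.93
ee_pos: [0.5239, -0.1876, 0.0879]
eef_rot: [0.917, -0.398, 0.002, 0.0]
wrist_force: [-1.4, -0.1, 11.5]
gripper_width: 0.576
```

```bash
python3 - <<'E'
from h import *
goto(.5222,-.1855,.0883)
E
```

```text
t 9.925 pos [ 0.5239 -0.1876  0.0879] toolx hdg -46.93 toolz [ 0.0045 -0.0022 -1.    ] q [ 0.381  0.671 -0.12   1.859  0.131  0.614 -0.639] F [-1.43 -0.1  11.49] T [-0.017  0.37  -0.016] w 0.5760331254383311 
 shift tool [-0.0027 -0.0001 -0.0004]
```

>>> {"fn": "step_arm", "kwargs": {"plan": "0 0 0 0 0 .07; 0 0 0 0 0 .14; 0 0 0 0 0 .21; 0 0 0 0 0 .28; 0 0 0 0 0 .35; 0 0 0 0 0 .42; 0 0 0 0 0 .42"}}

```text
clock: 10.8
ee_pos: [0.524, -0.1876, 0.0879]
eef_rot: [0.814, -0.581, 0.002, -0.0]
wrist_force: [-1.5, -0.9, 11.1]
gripper_width: 0.574
```

```bash
python3 - <<'E'
from h import *
goto(.5222,-.1855,.0883)
E
```

```text
t 10.8 pos [ 0.524  -0.1876  0.0879] toolx hdg -70.99 toolz [ 0.0046 -0.0021 -1.    ] q [ 0.305  0.668 -0.002  1.862  0.003  0.607 -0.937] F [-1.53 -0.93 11.06] T [-0.003  0.321 -0.148] w 0.5741564722580828 
 shift tool [-0.0026  0.001  -0.0004]
```

>>> {"fn": "step_arm", "kwargs": {"plan": "0 0 0 0 0 .07; 0 0 0 0 0 .14; 0 0 0 0 0 .21; 0 0 0 0 0 .28; 0 0 0 0 0 .35; 0 0 0 0 0 .42; 0 0 0 0 0 .42"}}

```text
clock: 11.68
ee_pos: [0.5235, -0.1865, 0.0858]
eef_rot: [-0.676, 0.737, -0.001, 0.001]
wrist_force: [1.9, -0.7, -0.8]
gripper_width: 0.574
```

```bash
python3 - <<'E'
from h import *
goto(.5222,-.1855,.0883)
E
```

```text
t 11.675 pos [ 0.5235 -0.1865  0.0858] toolx hdg -94.9 toolz [ 2.5e-03 -5.0e-04 -1.0e+00] q [ 0.229  0.674  0.115  1.866 -0.127  0.606 -1.233] F [ 1.94 -0.71 -0.79] T [ 0.022 -0.414  0.012] w 0.5738447841157405 
 shift tool [-0.0009  0.0013 -0.0025]
```

It has dropped 2 mm with the force gone, so the keyways have found the pins. Pushing down in stages, with a firmer grip.

>>> {"fn": "step_arm", "kwargs": {"plan": "0 0 .001 0 0 0; 0 0 .002 0 0 0; 0 0 .003 0 0 0; 0 0 .004 0 0 0; 0 0 .005 0 0 0; 0 0 .006 0 0 0; 0 0 .007 0 0 0; 0 0 .007 0 0 0", "newtons": 90}}

```text
clock: 12.68
ee_pos: [0.5234, -0.1867, 0.0792]
eef_rot: [-0.676, 0.737, -0.001, 0.001]
wrist_force: [3.8, 0.9, 5.2]
gripper_width: 0.562
```

```bash
python3 - <<'E'
from h import *
goto(.5222,-.1855,.0758)
E
```

```text
t 12.675 pos [ 0.5234 -0.1867  0.0792] toolx hdg -94.97 toolz [ 2.6e-03 -5.0e-04 -1.0e+00] q [ 0.231  0.684  0.113  1.87  -0.129  0.592 -1.232] F [3.78 0.89 5.19] T [ 0.138 -0.842  0.085] w 0.5623035333828738 
 shift tool [-0.0011  0.0013  0.0034]
```

>>> {"fn": "step_arm", "kwargs": {"plan": "0 -.0005 .001 0 0 0; 0 -.0005 .002 0 0 0; 0 -.0005 .003 0 0 0; 0 -.0005 .004 0 0 0; 0 -.0005 .005 0 0 0; 0 -.0005 .006 0 0 0; 0 -.0005 .006 0 0 0; 0 -.0005 .006 0 0 0"}}

```text
clock: 13.68
ee_pos: [0.5234, -0.1868, 0.0759]
eef_rot: [-0.676, 0.737, -0.001, 0.001]
wrist_force: [-1.8, 2.1, 22.8]
gripper_width: 0.566
```

```bash
python3 - <<'E'
from h import *
goto(.5222,-.1855,.0758)
E
```

```text
t 13.675 pos [ 0.5234 -0.1868  0.0759] toolx hdg -94.99 toolz [ 0.0025 -0.     -1.    ] q [ 0.232  0.69   0.112  1.871 -0.13   0.585 -1.231] F [-1.81  2.15 22.82] T [0.519 0.359 0.055] w 0.5658075407141845 
 shift tool [-0.0011  0.0013  0.0001]
```

TCP is 0.0759 against a predicted 0.0758 at home, and 22.8 N is well above the spring's 7.8 N. Checking by camera that the collar has not slipped in the grip.

```bash
python3 - <<'E'
from h import *
c=cap('side'); W=cloud(c); save('side6',cv2.resize(c['img'][160:290,250:410],(738,600),interpolation=cv2.INTER_CUBIC))
d=dict(np.load('last_side.npz'))
P=W[190:245,300:350].reshape(-1,3); P=P[(abs(P[:,0]-.5235)<.02)&(P[:,1]>-.205)&(P[:,1]<-.155)&(P[:,2]>.05)&(P[:,2]<.112)]
print(len(P)); print(np.histogram(P[:,2],bins=np.arange(.05,.112,.004)))
T=P[(P[:,1]>-.195)&(P[:,1]<-.17)&(P[:,2]>.092)];print('top z',np.median(T[:,2]),len(T))
E
```

```text
361
(array([20, 78, 21, 21, 15, 21, 21, 16, 21, 17, 21, 17, 55, 17,  0]), array([0.05 , 0.054, 0.058, 0.062, 0.066, 0.07 , 0.074, 0.078, 0.082,
       0.086, 0.09 , 0.094, 0.098, 0.102, 0.106, 0.11 ]))
top z 0.10137468867830712 43
```

View pics/side6.png

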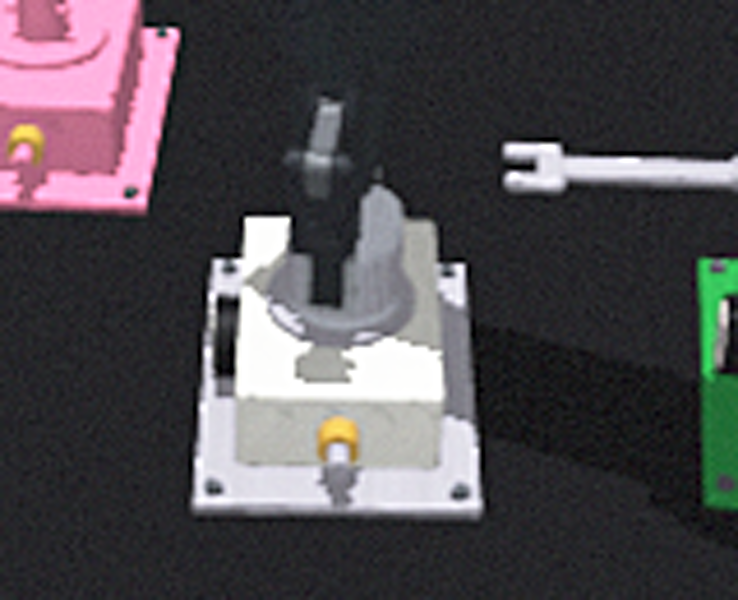

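The collar's lower rim meets the flange at (340,335), and its top is at about 0.101 against 0.100 expected. One stiffness check: press slightly more and hold.

>>> {"fn": "step_arm", "kwargs": {"plan": "0 0 .001 0 0 0; 0 0 .001 0 0 0; 0 0 .001 0 0 0; 0 0 .001 0 0 0; 0 0 .001 0 0 0; 0 0 .001 0 0 0; 0 0 .001 0 0 0; 0 0 .001 0 0 0"}}

```text
clock: 14.72
ee_pos: [0.5235, -0.1868, 0.0758]
eef_rot: [-0.676, 0.737, -0.001, 0.001]
wrist_force: [-2.4, 2.6, 28.9]
gripper_width: 0.567
```

```bash
python3 - <<'E'
from h import *
goto(.5222,-.1855,.0758)
E
```

```text
t 14.725 pos [ 0.5235 -0.1868  0.0758] toolx hdg -94.99 toolz [ 2.9e-03  1.0e-04 -1.0e+00] q [ 0.233  0.69   0.111  1.872 -0.13   0.584 -1.23 ] F [-2.44  2.55 28.86] T [0.679 0.698 0.03 ] w 0.5673036860897798 
 shift tool [-0.0012  0.0014  0.    ]
```

```bash
python3 - <<'E'
from cell import manip
print(manip.job_done())
E
```

```text
the job is handed in; nothing more can be done
None
```

The collar is fully home on the white base's seat. I handed the job in with the gripper still holding it (grip set to 90 N) and pushing down with about 29 N. The clock read about 14.7 s.

- **Pick and turn:** I gripped the knurled collar and lowered it over the spigot. It rested on the pins at tool height (TCP z) 0.088, as predicted. I turned it about 76°, and it dropped 2 mm as the downward force fell to zero.
- **Push home:** I pressed it down through the spring to tool height 0.0758, exactly the home height worked out from the sizes given.
- **Last checks:**
  - **Stop:** pushing 1 mm further moved it only 0.1 mm and added 6 N, so it is on a hard stop.
  - **Camera:** the collar top read 0.101 m against 0.100 expected. That is within the 2 mm calibration, and the picture shows the rim on the flange.
- **Left over:** a small side force of about 3.5 N remained at the end. The spring's travel cannot be read directly, so I inferred it from height and force.
- **Other objects:** I did not touch the bottle, blank cap or spanner. I did not take a final picture of the bottle or the cap.

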